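# Nest a power module and check its clamp gap with a taper gauge

### The arm

A 7-joint arm with a two-finger parallel gripper is mounted at the origin on the work surface. World frame = base frame: x ahead of the robot, y to its left, z up, the work surface at z = 0. Lengths are in m, angles in rad, forces in N, time in s.
With the tool pointing down it reaches from about 0.425 to 0.925 m from the base axis. Payload 6.8 kg.
Tool frame: the origin (TCP) lies at the very end of the fingers, on their centre line; the grasp point (between the pads) lies 19 mm behind it; z points along the fingers, y is the line along which they close (so a half turn about z gives the same grasp; the last joint's range is limited). The gripper opens to 85 mm and grips with 20 to 120 N. Pads are 22 mm wide; open, the fingers measure 114 mm over their backs; the gripper's body (76 mm by 85 mm) begins 54 mm behind the grasp point. The pads swing forward as they close: fully open they stand 13 mm farther back than shut.
Start: joints at [1.166, 0.477, 0.022, 1.555, -0.011, 1.109, -0.083], TCP at [0.197, -0.646, 0.231] pointing down, gripper open.
Joint ranges: [-2.96, 2.96], [-0.34, 2.1], [-1.41, 1.46], [0.24, 2.44], [-1.37, 4.51], [0.17, 1.92], [-2.96, 2.96]. Speed limits (rad/s): [2.39, 2.39, 3.14, 3.14, 3.14, 3.14, 3.14].

### API

Orientations are given as a unit quaternion [w, x, y, z].
In Python, from station import bot gives the robot as it stands. The module is installed in compiled form; this text tells all that it offers.
- The arm moves only by the shell command python3 -m jog 'ROWS' [OPENING] [FORCE]. ROWS is JSON, a list of rows, each a list of 4 numbers: the shift along the tool's x, y, z in cm, then the turn about the tool's z in rad. In form: [[x, y, z, spin], ...]. A call has 1 to 20 rows; each row is the pose to reach, as a shift and turn from the pose commanded when the call began, along the tool's axes at that moment; what a row does not reach only later rows make up. A row lasts 1/12 s, in which the tool goes at most 41.7 mm and 7.16 degrees, less where a joint would pass 70% of its speed; a pose out of reach is approached as far as the arm can. A call with a gripper value outside its range is refused whole. OPENING is the closure, from -1 (fully open) to 1 (shut), set as the call begins (- or left out, the last holds). The fingers move at their own pace and stop on an object; FORCE is the grip in N (left out, the last holds). Time passes only in rows, so rows that repeat a pose let the fingers close. It gives the time, the measured TCP pose, the force, the opening and the grip force at its end, in the units of the state.
- bot.get_obs(): the state, without advancing time (a new reading comes with each control period).
- bot.read_camera(name): name is "scene" or "side" or "wrist"; returns a dict with "pixels" (400x640x3 uint8, red, green, blue), "depth" (400x640 float32, m along the optical axis (not along the pixel's ray), 0 where there is no reading), "fovy" (degrees; the focal length in pixels is half the picture's height over the tangent of half this angle, whatever the lens; pixels are square), "cx", "cy" (the principal point, pixels), "distortion" ([k1, k2, p1, p2, k3] as OpenCV has them; the pictures are not rectified), "pose" (4x4, takes a point from camera to world coordinates). Camera axes: x right, y down, z forward; pixel columns grow to the right and rows downward; lengths in m; the calibration is good to about 2 mm. A picture is of the moment at which its call begins.
- bot.hand_in(): hands the job in; it is judged then, once.
The state is a dict: "t": time; "q": joint angles; "joint_vel": joint speeds; "joint_torque": joint torques, N m; "eef_pos": TCP position; "tool_rot": TCP orientation; "contact_force": force on the tool from outside, world axes, zero at the start; "torque": the same for the moment, N m; "gripper_width": opening from 0.0 (shut) to 1.0 (fully open); "grasp_force": force on a finger pad.
Only numpy, scipy, OpenCV 4.12 (cv2) and the standard library are available. Lean on these libraries where they do the work, as an engineer would, in place of code of your own. Each camera call takes 0.05 s, during which the arm holds its last target. There are 200 camera calls.

### The job

Stand the power module upright on the stage plate of the clamping fixture, between the two low end stops and flat against the fixed fence plate, and let go of it. Then take the taper gauge out of its stand by the handle and slide its blade straight down into the gap between the module and the sprung jaw plate until it drags snugly and the jaw just begins to give, without forcing it and without standing it on the stage. Finish while still holding the gauge there at that depth; leave the bin, screwdriver and jar alone.

Things in the scene. Friction and masses are not known exactly. Their poses are not given: they have to be found in the camera images.
- fixture: fixture fixed to the bench: aluminium stage plate 150 x 150 mm, 12 mm thick, spanning y -95 to +55 mm. Origin: on the bench, under the middle of the nest (the module belongs at x = 0, y = 0, underside on the stage top, z = 12 mm); axes along the plate's edges, z up. Two end stops 8 mm tall above the stage, 6 mm thick, 18 mm long in y, have inner faces at x = +28 and -28 mm
- fence (a point): middle of the top edge of the fixed steel fence plate's face, fixture y = +12 mm, z = 66 mm (54 mm above the stage); the plate is 36 mm wide in x, 12 mm thick, its foot behind it
- jaw: sprung jaw: upright steel plate 36 mm wide (x), 10 mm thick, facing the fence. Origin: at stage-top level in the plane of its flat face, mid-width; axes as the fixture's, +y to the fence. Its place differs each time: face at fixture y -16.5 to -18.5 mm, leaving 4.5 to 6.5 mm to a module flat on the fence. Pushed back (-y) it gives above 2 N, then 1 mm per 3 N, 8 mm at most
- jaw_top (a point): middle of the jaw's lip, 54 mm above the stage; the flat face reaches 47 mm above the stage, above that the lip leans about 35 degrees away from the gap as a lead-in. A grey bracket 34 mm tall stands behind the jaw
- module: power module 50 (x) x 24 (y) x 54 (z) mm, 0.16 kg: two upright aluminium side plates (faces at y = +12 and -12 mm) flat up to 47 mm, their top edges bent inwards by about 35 degrees as a lead-in, over a black core with brass pins. Same either way round. Origin: centre of its underside, z up. Starts upright on a grey pad 8 mm thick. Grasp from above across its 50 mm length
- gauge: taper gauge, 0.09 kg: black handle 40 (x) x 18 (y) x 46 (z) mm over a steel blade 16 mm wide (x), 66 mm long, pointing down, tapering on both sides (in y) from 12 mm thick at the handle to 2.6 mm at the tip. Same either way round. Origin: centre of the handle's underside, where the blade begins; z up. Starts hanging in its stand, handle on the stand's top; take it across the 18 mm
- gauge_tip (a point): middle of the blade's tip edge, 66 mm below the gauge's origin
- stand: grey stand of the gauge, fixed, 64 x 56 mm, 74 mm tall, with a slot 20 x 14.5 mm in its top, 71 mm deep. Origin: centre of its underside
- bin: bystander: empty black open bin 100 x 130 x 60 mm. Origin: centre of its underside
- driver: bystander: screwdriver lying on the bench, about 200 mm long
- flask: bystander: white jar, 44 mm across, 90 mm tall. Origin: centre of its underside
Not all that is in view belongs to the job. Of the things that look like the gauge, the middle-sized one is meant.

How it is judged:
On the way:
1. the module stands in the nest, flat against the fence and between the stops, let go, with the gauge not yet at it (x of module in the frame of fixture between -0.0045 and 0.0045 m and y of module in the frame of fixture between -0.0025 and 0.0025 m and z of module in the frame of fixture between 0.009 and 0.015 m and angle between module's own z axis and vertical below 0.08 rad and angle between the x axis of module and the x axis of fixture, either way round below 0.12 rad and contact force between each of the fingers, gauge and module below 0.1 N and linear speed of module below 0.02 m/s), for 0.2 s.
At the end, for the whole second after the job is handed in: Module upright on the stage between the stops, within 2.5 mm of flat on the fence, let go. Gauge held still, upright within 0.15 rad, its tip over 16 mm below the module's top and clear of the stage; blade bears on the module (over 0.5 N) and on the jaw (2 to 12 N), not on the fixture (x of module in the frame of fixture between -0.0045 and 0.0045 m and y of module in the frame of fixture between -0.0025 and 0.0025 m and z of module in the frame of fixture between 0.009 and 0.015 m and angle between module's own z axis and vertical below 0.08 rad and angle between the x axis of module and the x axis of fixture, either way round below 0.12 rad and contact force between the fingers and module below 0.3 N and contact force between the fingers and gauge above 3 N and contact force between gauge and jaw between 2 and 12 N and contact force between gauge and module above 0.5 N and contact force between gauge and fixture below 0.5 N and contact force between the arm and jaw below 0.5 N and z of gauge_tip in the frame of fixture between 0.0125 and 0.05 m and angle between gauge's own z axis and vertical below 0.15 rad and linear speed of each of gauge, module below 0.01 m/s); the arm keeps its last pose, push and grip.
It fails at once if the bin was disturbed (distance of bin from where it was at the start of the episode above 0.02 m).
It fails at once if the screwdriver was disturbed (distance of driver from where it was at the start of the episode above 0.02 m).
It fails at once if the jar was disturbed (distance of flask from where it was at the start of the episode above 0.02 m).
It also fails if it takes over 72 s, if anything falls off the work surface, if the arm or the gripper's body presses on something with over 40 N, if the wrist force passes 120 N, or if a joint passes its speed limit or range.

## Working session

There is one attempt and no reset: what is moved stays moved. The work goes in short steps, Python scripts to look and compute and a shell command to move; the robot and the scene stay as the last step left them, time stands still between calls to the robot, and variables do not carry over. Pictures are saved under pics/ and viewed, at most 10 in all, crops included, and the job is handed in when it is done.

```bash
mkdir -p pics; cat > h.py <<'E'
import numpy as np, cv2, pickle
from station import bot
def K(c):
    f=c["pixels"].shape[0]/2/np.tan(np.radians(c["fovy"])/2)
    return np.array([[f,0,c["cx"]],[0,f,c["cy"]],[0,0,1]])
def shot(name,tag):
    c=bot.read_camera(name); pickle.dump(c,open(f"pics/{tag}.pkl","wb"))
    cv2.imwrite(f"pics/{tag}.png",c["pixels"][:,:,::-1]); return c
def load(tag): return pickle.load(open(f"pics/{tag}.pkl","rb"))
def ray(c,u,v):
    p=cv2.undistortPoints(np.array([[[u,v]]],float),K(c),np.array(c["distortion"],float))[0,0]
    T=np.array(c["pose"]); return T[:3,3],T[:3,:3]@np.array([p[0],p[1],1.])
def atd(c,u,v,r=1):
    d=c["depth"][int(v)-r:int(v)+r+1,int(u)-r:int(u)+r+1]; d=np.median(d[d>0]); o,k=ray(c,u,v); return o+k*d
def atz(c,u,v,z):
    o,k=ray(c,u,v); return o+k*(z-o[2])/k[2]
def tri(obs):
    A=np.zeros((3,3));b=np.zeros(3)
    for c,u,v in obs:
        o,k=ray(c,u,v);k=k/np.linalg.norm(k);P=np.eye(3)-np.outer(k,k);A+=P;b+=P@o
    return np.linalg.solve(A,b)
def proj(c,P):
    T=np.linalg.inv(np.array(c["pose"]))
    return cv2.projectPoints(np.array(P,float).reshape(-1,3),cv2.Rodrigues(T[:3,:3])[0],T[:3,3],K(c),np.array(c["distortion"],float))[0][:,0]
E
python3 - <<'E'
from h import *
np.set_printoptions(precision=4,suppress=True)
a=shot("scene","s0");b=shot("side","d0");c=shot("wrist","w0")
for x in(a,b,c):print(x["fovy"],x["cx"],x["cy"],x["distortion"],np.array(x["pose"]))
print(bot.get_obs())
cv2.imwrite("pics/sd.png",cv2.resize(np.vstack([a["pixels"],b["pixels"]])[:,:,::-1],(480,600),interpolation=cv2.INTER_AREA))
E
```

```text
56.50034050650865 316.9875807436898 198.65153551106312 [-0.0186  0.      0.      0.      0.    ] [[ 0.5103  0.5216 -0.6837  1.1375]
 [ 0.8599 -0.2979  0.4146 -0.3056]
 [ 0.0126 -0.7995 -0.6005  0.5738]
 [ 0.      0.      0.      1.    ]]
42.979208647752074 326.9753718294591 201.914212847427 [-0.0576  0.      0.      0.      0.    ] [[-0.9924 -0.0802  0.0928  0.4632]
 [-0.1208  0.5059 -0.8541  1.0575]
 [ 0.0216 -0.8588 -0.5118  0.6747]
 [ 0.      0.      0.      1.    ]]
71.40368883643818 322.9490676034542 198.8120655463306 [0.0129 0.     0.     0.     0.    ] [[ 0.2918 -0.9148 -0.2793  0.2688]
 [-0.9565 -0.2799 -0.0826 -0.6241]
 [-0.0026  0.2913 -0.9566  0.3713]
 [ 0.      0.      0.      1.    ]]
{'t': 0.15, 'q': array([ 1.1659,  0.4776,  0.0223,  1.5562, -0.0115,  1.1093, -0.0831]), 'joint_vel': array([ 0.0005, -0.0031, -0.0016, -0.0032, -0.0016, -0.0001,  0.0006]), 'joint_torque': array([  0.0029, -59.6928,   1.6102, -28.1491,   0.0126,   0.0065,
        -0.    ]), 'eef_pos': array([ 0.1973, -0.6451,  0.2305]), 'tool_rot': array([-0.0007,  0.989 ,  0.1479, -0.0002]), 'contact_force': array([-0.8908, -0.1262,  0.6217]), 'torque': array([ 0.0276, -0.0305,  0.0271]), 'grasp_force': 0.0, 'gripper_width': 1.001345262504292}
```

View pics/s0.png

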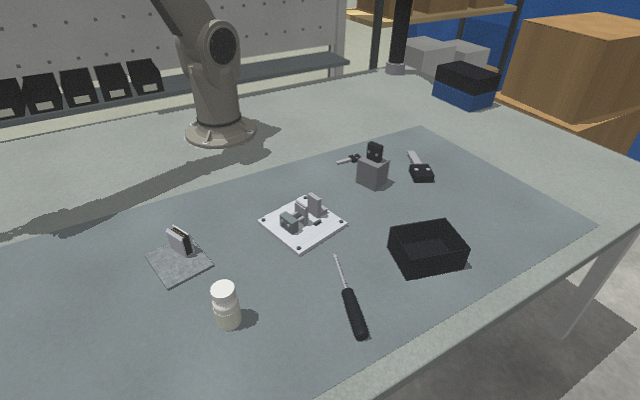

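View pics/d0.png

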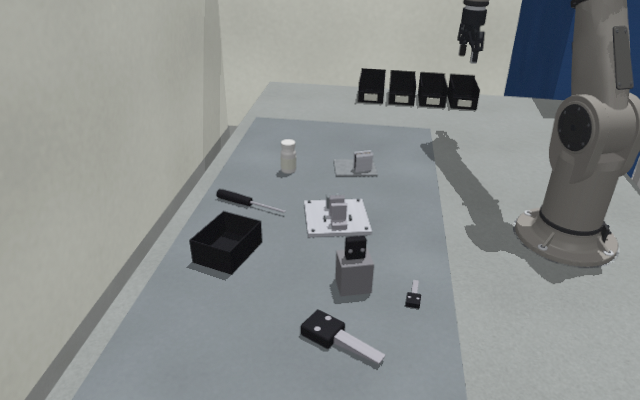

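The scene view shows the module on its pad at (180,240), the fixture at (303,222), and the stand with the gauge at (374,165). The jar is at (226,305), the driver at (350,300) and the bin at (428,248). The loose gauges, one large and one small, are decoys. The side view shows the module at (363,162), the fixture at (337,215) and the gauge at (355,248).

```bash
python3 - <<'E'
from h import *
np.set_printoptions(precision=4,suppress=True)
a=load("s0");b=load("d0")
P={"module":((180,234),(364,154)),"fixture":((303,222),(337,215)),"handle":((375,146),(355,241)),"jar":((224,286),(288,144)),"bin":((428,248),(227,241)),"driver":((350,300),(250,200)),"pad":((180,265),(345,170))}
for k,(p,q) in P.items(): print(k,atd(a,*p),atd(b,*q))
def cloud(c,step=1):
    v,u=np.mgrid[0:400:step,0:640:step];u=u.ravel();v=v.ravel();d=c["depth"][v,u]
    p=cv2.undistortPoints(np.stack([u,v],1).astype(float)[:,None],K(c),np.array(c["distortion"],float))[:,0]
    T=np.array(c["pose"]);X=(np.c_[p,np.ones(len(p))]*d[:,None])@T[:3,:3].T+T[:3,3];return X[d>0]
for n,c in(("scene",a),("side",b)):
    X=cloud(c)
    def box(ctr,r,z0,z1,l):
        S=X[(np.hypot(X[:,0]-ctr[0],X[:,1]-ctr[1])<r)&(X[:,2]>z0)&(X[:,2]<z1)]
        if len(S)>5: print(n,l,len(S),cv2.minAreaRect((S[:,:2]*1000).astype(np.float32)),np.percentile(S[:,2],[5,50,95]))
    m=atd(a,180,234);f=atd(a,303,222);g=atd(a,375,146)
    box(m,.07,.04,.09,"module");box(m,.12,.005,.011,"pad");box(f,.13,.009,.0145,"stage");box(f,.09,.03,.075,"plates");box(g,.07,.08,.14,"handle");box(g,.08,.03,.076,"stand")
E
```

```text
module [ 0.5147 -0.2534  0.0578] [ 0.5034 -0.2515  0.0578]
fixture [0.5693 0.0027 0.0217] [0.5482 0.0503 0.0376]
handle [0.5009 0.2493 0.1181] [0.494  0.2624 0.1167]
jar [ 0.717  -0.2267  0.0906] [ 0.7151 -0.2182  0.0874]
bin [0.7625 0.2075 0.0031] [0.7898 0.1425 0.0012]
driver [ 0.8044 -0.0305  0.0251] [ 0.7756 -0.0164  0.0185]
pad [ 0.5484 -0.2724  0.0079] [ 0.5546 -0.2411  0.0078]
scene module 329 ((506.96331787109375, -256.5688781738281), (52.41859817504883, 25.297447204589844), 23.24210548400879) [0.0418 0.0554 0.0624]
scene pad 1739 ((530.6254272460938, -271.1802062988281), (123.56517028808594, 101.00758361816406), 9.66867733001709) [0.006  0.0077 0.0094]
scene stage 1867 ((584.2740478515625, 12.738296508789062), (215.85342407226562, 150.50173950195312), 12.99759292602539) [0.0103 0.0122 0.0139]
scene plates 679 ((556.5697631835938, 3.0217552185058594), (44.1763801574707, 97.22258758544922), 11.00423526763916) [0.0327 0.0459 0.0662]
scene handle 267 ((494.82867431640625, 251.83267211914062), (40.96730041503906, 19.16965103149414), 17.67311668395996) [0.0821 0.104  0.1207]
scene
[... 265 characters left out ...]
627]
side pad 412 ((501.38214111328125, -276.6192932128906), (177.73971557617188, 104.35221099853516), 10.233381271362305) [0.0054 0.0073 0.0097]
side stage 1437 ((586.6865234375, 14.071693420410156), (216.63577270507812, 154.177734375), 12.083160400390625) [0.0094 0.0112 0.0135]
side plates 421 ((556.77197265625, 5.948795318603516), (41.623252868652344, 100.4359359741211), 11.252952575683594) [0.0323 0.0508 0.0653]
side handle 443 ((494.0267028808594, 254.62071228027344), (40.96763229370117, 21.12552261352539), 18.317977905273438) [0.0835 0.1048 0.1195]
side stand 1005 ((494.7187805175781, 253.20689392089844), (65.33795166015625, 63.5003547668457), 18.205678939819336) [0.0332 0.0624 0.0741]
```

```bash
cat >> h.py <<'E'
def rel(x,y,z,yaw):
    """row (cm, rad) taking the current pose to TCP x,y,z with tool x at world yaw (deg)"""
    from scipy.spatial.transform import Rotation as R
    s=bot.get_obs();w=s["tool_rot"];M=R.from_quat([w[1],w[2],w[3],w[0]]).as_matrix()
    d=M.T@(np.array([x,y,z])-s["eef_pos"])*100
    cur=np.degrees(np.arctan2(M[1,0],M[0,0])); sp=-((yaw-cur+180)%360-180)
    print("row",np.round(d,2),round(np.radians(sp),3),"| tcp",np.round(s["eef_pos"],4),"yaw",round(cur,2),"tilt",np.round(M[:2,2],4),"q",np.round(s["q"],2),"t",round(s["t"],2),"F",np.round(s["contact_force"],2),"grip",round(s["grasp_force"],1),round(s["gripper_width"],3))
E
python3 -c "
from h import *
rel(.507,-.256,.20,113)"
```

```text
row [ 41.   -28.14   3.09] -1.675 | tcp [ 0.1973 -0.6451  0.2305] yaw 17.01 tilt [-0.0005  0.0013] q [ 1.17  0.48  0.02  1.56 -0.01  1.11 -0.08] t 0.15 F [-0.89 -0.13  0.62] grip 0.0 1.001
```

```bash
python3 -m jog '[[41,-28.1,3,-1.675],[41,-28.1,3,-1.675],[41,-28.1,3,-1.675],[41,-28.1,3,-1.675],[41,-28.1,3,-1.675],[41,-28.1,3,-1.675],[41,-28.1,3,-1.675],[41,-28.1,3,-1.675],[41,-28.1,3,-1.675],[41,-28.1,3,-1.675],[41,-28.1,3,-1.675],[41,-28.1,3,-1.675],[41,-28.1,3,-1.675],[41,-28.1,3,-1.675],[41,-28.1,3,-1.675],[41,-28.1,3,-1.675],[41,-28.1,3,-1.675],[41,-28.1,3,-1.675]]' -1
python3 -c "
from h import *
c=shot('wrist','w1')
rel(.507,-.256,.20,113)
print(proj(c,[[.507,-.256,.062]]))"
```

```text
t: 1.65
eef_pos: [0.5069, -0.2575, 0.2013]
tool_rot: [-0.0, 0.553, 0.833, -0.0]
contact_force: [0.6, -0.3, -0.8]
gripper_width: 0.997
grasp_force: 0.0
row [0.13 0.06 0.13] -0.002 | tcp [ 0.507  -0.2574  0.2013] yaw 112.86 tilt [-0.0001 -0.0003] q [ 0.74  0.38 -0.48  1.82  0.21  1.    0.58] t 1.7 F [0.69 0.37 0.95] grip 0.0 0.997
[[323.41387407 186.9605427 ]]
```

View pics/w1.png

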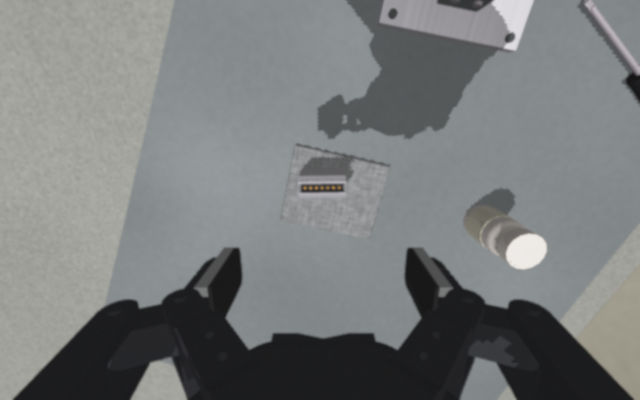

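The wrist view shows the module's top strip at about (323,188), level with the image rows, so the yaw matches. The fixture's corners are at the top, near (392,14) and (509,38).

```bash
python3 -m jog '[[0.1,0,4,0],[0.1,0,8,0],[0.1,0,8,0],[0.1,0,8,0],[0.1,0,8,0]]'
cat > m.py <<'E'
from h import *
def strip(c,u,v,r,hi=75):
    g=cv2.cvtColor(c["pixels"],cv2.COLOR_RGB2HSV)
    rgb=c["pixels"].astype(int)
    m=((rgb.max(2)<hi)|(g[:,:,1]>110)).astype(np.uint8);m[:,:u-r]=0;m[:,u+r:]=0;m[:v-r//3]=0;m[v+r//3:]=0
    m=cv2.morphologyEx(m,cv2.MORPH_CLOSE,np.ones((3,3)))
    n,l,s,_=cv2.connectedComponentsWithStats(m);i=1+np.argmax(s[1:,4]);p=np.argwhere(l==i)[:,::-1].astype(np.float32)
    return cv2.minAreaRect(p)
E
python3 - <<'E'
from m import *
a=load("w1");b=shot("wrist","w2")
pb=proj(b,[[.507,-.256,.062]])[0];print(pb)
ra=strip(a,323,188,36);rb=strip(b,int(pb[0]),int(pb[1]),60);print(ra,rb)
print(tri([(a,*ra[0]),(b,*rb[0])]),atz(b,*rb[0],.062),atz(a,*ra[0],.062))
bx=cv2.boxPoints(rb);w=np.array([atz(b,*p,.062) for p in bx]);print(w);
e=w[1]-w[0] if np.linalg.norm(w[1]-w[0])>np.linalg.norm(w[2]-w[1]) else w[2]-w[1]
print("yaw",np.degrees(np.arctan2(e[1],e[0]))%180,np.linalg.norm(e))
cv2.imwrite("pics/w2c.png",cv2.resize(b["pixels"][100:300,200:450,::-1],(750,600)))
rel(.507,-.256,.12,113)
E
```

```text
t: 2.12
eef_pos: [0.5079, -0.2563, 0.123]
tool_rot: [0.001, 0.552, 0.834, 0.0]
contact_force: [-0.2, -0.4, 0.1]
gripper_width: 1.002
grasp_force: 0.0
[321.5969845 213.1221172]
((322.0, 188.0), (6.0, 40.0), 90.0) ((319.4999694824219, 214.0), (54.99999237060547, 7.999999046325684), -0.0)
[ 0.50635253 -0.2585145   0.05832429] [ 0.5057902  -0.25729019  0.062     ] [ 0.50607742 -0.25759687  0.062     ]
[[ 0.4874592  -0.26859702  0.062     ]
 [ 0.48510436 -0.26248321  0.062     ]
 [ 0.52396386 -0.24607683  0.062     ]
 [ 0.52666441 -0.2520465   0.062     ]]
yaw 22.88934254637445 0.04218091997885106
row [ 0.11 -0.12  0.36] -0.001 | tcp [ 0.5085 -0.2565  0.1236] yaw 112.95 tilt [ 0.0031 -0.0013] q [ 0.71  0.47 -0.46  1.89  0.27  0.84  0.52] t 2.17 F [-0.33  0.22  0.26] grip 0.0 1.0
```

View pics/w2c.png

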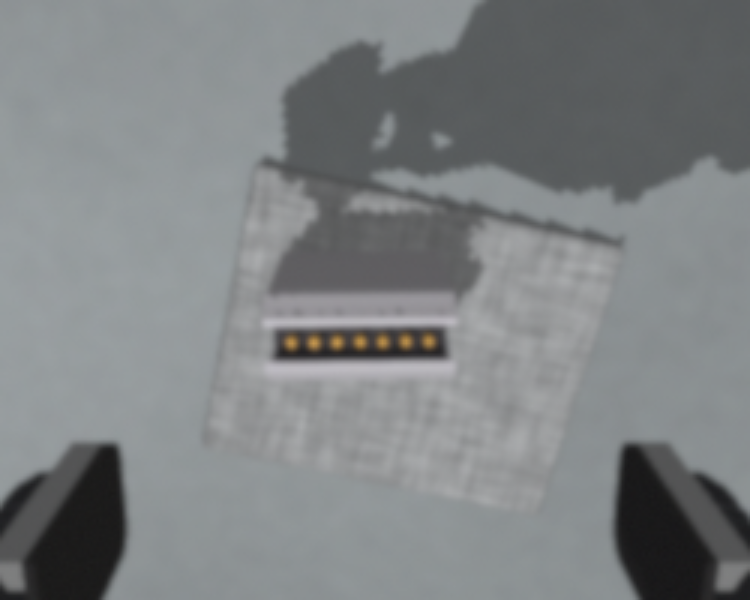

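The crop shows the module square to the fingers, with its strip centred at about (319,214). Now I'll descend and grip.

```bash
python3 -c "
from h import *
rel(.506,-.2573,.030,113)"
python3 -m jog '[[0,-0.2,3,0],[0,-0.2,6,0],[0,-0.2,8,0],[0,-0.2,9.1,0],[0,-0.2,9.1,0],[0,-0.2,9.1,0]]'
python3 -c "
from h import *
rel(.506,-.2573,.030,113)"
python3 -m jog '[[0,0,0,0],[0,0,0,0],[0,0,0,0],[0,0,0,0],[0,0,0,0],[0,0,0,0],[0,0,0,0],[0,0,0,0],[0,0,0,0],[0,0,0,0],[0,0,0,0],[0,0,0,0]]' 1 40
python3 -c "
from h import *
rel(.506,-.2573,.030,113)"
```

```text
row [ 0.05 -0.28  9.36] -0.001 | tcp [ 0.5085 -0.2565  0.1236] yaw 112.95 tilt [ 0.0031 -0.0013] q [ 0.71  0.47 -0.46  1.89  0.27  0.84  0.52] t 2.17 F [-0.33  0.22  0.26] grip 0.0 1.0
t: 2.67
eef_pos: [0.5063, -0.2571, 0.0317]
tool_rot: [0.001, 0.552, 0.834, 0.0]
contact_force: [0.0, -0.0, 1.0]
gripper_width: 0.998
grasp_force: 0.0
row [-0.01 -0.03  0.17] -0.001 | tcp [ 0.5063 -0.2571  0.0317] yaw 112.97 tilt [ 0.0018 -0.0008] q [ 0.67  0.6  -0.4   1.94  0.36  0.67  0.45] t 2.67 F [ 0.02 -0.02  0.98] grip 0.0 0.998
t: 3.67
eef_pos: [0.506, -0.2572, 0.0318]
tool_rot: [0.001, 0.552, 0.834, -0.0]
contact_force: [-1.1, 0.7, 6.3]
gripper_width: 0.575
grasp_force: 40.4
row [-0.01 -0.    0.18] -0.001 | tcp [ 0.506  -0.2572  0.0318] yaw 112.96 tilt [ 0.0019 -0.0012] q [ 0.67  0.6  -0.4   1.94  0.36  0.67  0.45] t 3.67 F [-1.12  0.74  6.34] grip 40.4 0.575
```

```bash
python3 -m jog '[[0,0,-3,0],[0,0,-6,0],[0,0,-10,0],[0,0,-14,0],[0,0,-17,0],[0,0,-17,0]]'
python3 -c "
from h import *
rel(.575,-.10,.20,101.5)"
```

```text
t: 4.17
eef_pos: [0.5089, -0.2579, 0.2077]
tool_rot: [0.006, 0.552, 0.834, 0.001]
contact_force: [1.1, -0.2, -1.5]
gripper_width: 0.573
grasp_force: 42.7
row [11.96 12.24  0.76] 0.2 | tcp [ 0.5089 -0.2579  0.2077] yaw 112.96 tilt [ 0.0107 -0.0053] q [ 0.75  0.37 -0.49  1.82  0.21  1.    0.58] t 4.17 F [ 1.11 -0.25 -1.49] grip 42.7 0.573
```

```bash
python3 -m jog '[[4,4,0,0.1],[8,8,0,0.2],[12,12,0,0.2],[12,12,0,0.2],[12,12,0,0.2],[12,12,0,0.2],[12,12,0,0.2]]'
python3 - <<'E'
from h import *
c=shot("wrist","w3");rel(.575,-.10,.20,101.5)
cv2.imwrite("pics/w3c.png",cv2.resize(c["pixels"][0:240,160:480,::-1],(800,600),interpolation=cv2.INTER_CUBIC))
E
```

```text
t: 4.75
eef_pos: [0.5684, -0.0994, 0.2]
tool_rot: [-0.0, 0.632, 0.775, -0.0]
contact_force: [-1.0, -1.9, -1.4]
gripper_width: 0.577
grasp_force: 42.6
row [-0.07  0.69 -0.01] -0.001 | tcp [ 0.5681 -0.1007  0.1999] yaw 101.45 tilt [-0.001  -0.0009] q [ 0.46  0.39 -0.5   1.8   0.22  1.    0.07] t 4.8 F [-0.81 -0.99 -1.65] grip 42.6 0.571
```

View pics/w3c.png

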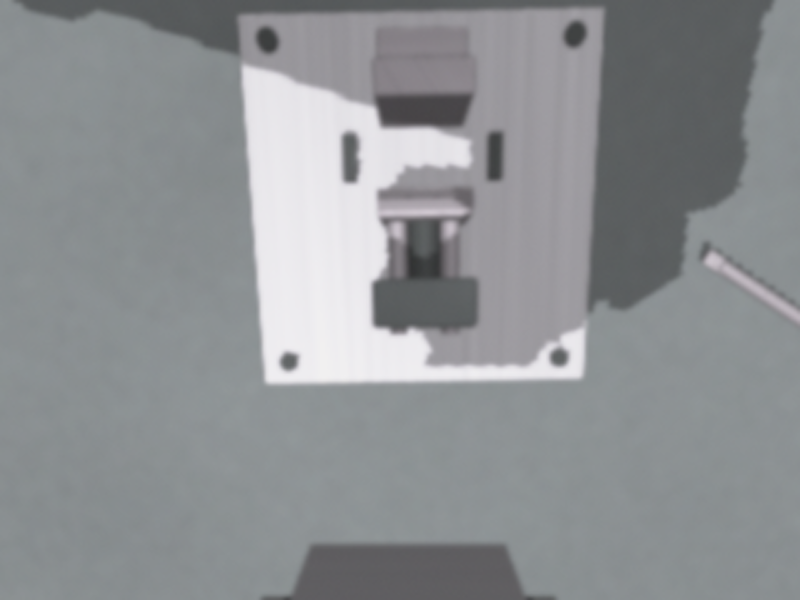

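The crop shows the fixture upright in view, with the fence at the top (its front top edge at crop row 95) and the jaw below (lip at rows 187–218). The stops' inner faces are at crop columns 359 and 487. The stage corners are at (239,15), (604,9), (266,383) and (583,377).

```bash
python3 - <<'E'
from h import *
from scipy.optimize import least_squares
np.set_printoptions(precision=4,suppress=True)
c=load("w3")
P=[(-75,55,12),(75,55,12),(-75,-95,12),(75,-95,12),(-28,0,20),(28,0,20),(-18,12,66),(18,12,66),(-18,12,12),(18,12,12)]
px=np.array([(239,15),(604,9),(266,383),(583,377),(359,157),(487,156),(374,95),(475,95),(383,127),(465,127)])/2.5+[160,0]-0.3
P=np.array(P)/1000.
def W(p):
    R=np.array([[np.cos(p[2]),-np.sin(p[2])],[np.sin(p[2]),np.cos(p[2])]]);return np.c_[P[:,:2]@R.T+p[:2],P[:,2]+(p[3] if len(p)>3 else 0)]
for p0 in([.557,.005,.2],[.557,.005,.2,0]):
    r=least_squares(lambda p:(proj(c,W(p))-px).ravel(),p0,loss="soft_l1");print(r.x,np.degrees(r.x[2]));print(r.fun.reshape(-1,2).round(1).tolist())
for p,z in(((374,95),.066),((475,95),.066),((375,187),.066),((472,187),.066),((378,218),.066),((470,218),.066)):
    w=atz(c,p[0]/2.5+160,p[1]/2.5,z)-[*r.x[:2],0];a=r.x[2];print(p,w[0]*np.cos(a)+w[1]*np.sin(a),-w[0]*np.sin(a)+w[1]*np.cos(a))
E
```

```text
[0.5495 0.0248 0.2147] 12.30166634430263
[[-0.9, -1.1], [1.4, -1.1], [-0.5, 0.6], [0.4, 1.3], [-1.1, 0.2], [1.2, -0.3], [-0.0, 0.3], [0.7, -0.4], [-1.2, 0.9], [-0.0, 0.3]]
[ 0.5494  0.0256  0.2157 -0.0046] 12.35685971325429
[[0.1, -0.3], [0.2, -0.5], [0.3, -0.6], [-0.3, 0.0], [-0.8, 0.1], [0.8, -0.4], [0.2, 0.6], [0.3, -0.1], [-1.0, 0.9], [-0.3, 0.4]]
(374, 95) -0.017749754666554058 0.01114817690566043
(475, 95) 0.017585324890196295 0.010620010050743244
(375, 187) -0.01823696345685168 -0.01832447136391708
(472, 187) 0.016945880151466766 -0.018841992549178902
(378, 218) -0.017430270547091266 -0.028772481907361133
(470, 218) 0.01635443816746948 -0.029267036097686255
```

```bash
python3 -c "
from h import *
rel(.55,.023,.105,102.35)"
```

```text
row [12.49  0.69  9.48] -0.016 | tcp [ 0.5681 -0.1007  0.1999] yaw 101.45 tilt [-0.001  -0.0009] q [ 0.46  0.39 -0.5   1.8   0.22  1.    0.07] t 4.8 F [-0.81 -0.99 -1.65] grip 42.6 0.571
```

```bash
python3 -m jog '[[3,0.5,0,-0.016],[6,0.7,2,-0.016],[9,0.7,4,-0.016],[12.5,0.7,7,-0.016],[12.5,0.7,9,-0.016],[12.5,0.7,9,-0.016],[12.5,0.7,9,-0.016],[12.5,0.7,9,-0.016]]'
python3 - <<'E'
from h import *
c=shot("scene","s1");rel(.55,.023,.105,102.35)
u,v=proj(c,[[.5495,.025,.08]])[0];u=int(u);v=int(v);print(u,v)
cv2.imwrite("pics/s1c.png",cv2.resize(c["pixels"][v-50:v+70,u-80:u+80,::-1],(800,600),interpolation=cv2.INTER_CUBIC))
E
```

```text
t: 5.47
eef_pos: [0.5516, 0.022, 0.1112]
tool_rot: [0.001, 0.628, 0.778, -0.0]
contact_force: [-0.2, 0.3, -2.2]
gripper_width: 0.573
grasp_force: 42.5
row [ 0.13 -0.18  0.67] -0.002 | tcp [0.552  0.0222 0.1117] yaw 102.22 tilt [ 0.0023 -0.0008] q [ 0.25  0.47 -0.51  1.93  0.31  0.81 -0.22] t 5.52 F [-0.17 -0.57 -1.37] grip 42.5 0.576
307 194
```

View pics/s1c.png

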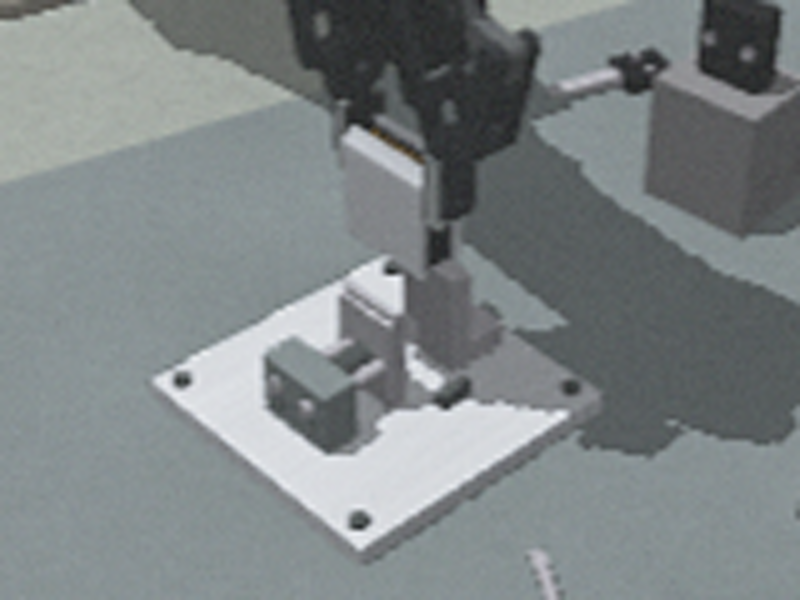

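The crop shows the module above the slot between jaw and fence with its corner near (425,275), clear of both. Next I descend in stages while watching the force.

```bash
python3 -m jog '[[0.1,-0.2,1,0],[0.1,-0.2,2,0],[0.1,-0.2,3,0],[0.1,-0.2,3.5,0],[0.1,-0.2,3.5,0]]'; python3 -c "
from h import *
rel(.55,.023,.04,102.35)"
```

```text
t: 5.93
eef_pos: [0.5473, 0.0247, 0.0735]
tool_rot: [-0.001, 0.626, 0.779, -0.001]
contact_force: [-0.3, -0.1, -1.3]
gripper_width: 0.574
grasp_force: 42.5
row [-0.22  0.24  3.35] 0.001 | tcp [0.5473 0.0247 0.0735] yaw 102.43 tilt [-0.003  -0.0003] q [ 0.22  0.52 -0.48  1.96  0.35  0.74 -0.25] t 5.93 F [-0.34 -0.13 -1.32] grip 42.5 0.574
```

```bash
python3 -m jog '[[0,0,0,0],[0,0,0,0],[0,0,0,0]]'; python3 -c "
from h import *
rel(.55,.023,.04,102.35)"
```

```text
t: 6.18
eef_pos: [0.5488, 0.0252, 0.0757]
tool_rot: [0.0, 0.626, 0.78, 0.0]
contact_force: [-0.9, 0.2, -0.3]
gripper_width: 0.574
grasp_force: 42.5
row [-0.24  0.06  3.57] 0.002 | tcp [0.5488 0.0252 0.0757] yaw 102.44 tilt [0.0008 0.0001] q [ 0.22  0.52 -0.49  1.96  0.35  0.74 -0.25] t 6.18 F [-0.86  0.22 -0.31] grip 42.5 0.574
```

```bash
python3 -m jog '[[-0.1,0,0.5,0],[-0.2,0.05,1,0],[-0.2,0.05,1.6,0],[-0.2,0.05,2.2,0],[-0.2,0.05,2.8,0],[-0.2,0.05,3.3,0],[-0.2,0.05,3.3,0],[-0.2,0.05,3.3,0]]'; python3 -c "
from h import *
rel(.55,.023,.036,102.35)"
```

```text
t: 6.85
eef_pos: [0.5491, 0.0233, 0.0418]
tool_rot: [-0.0, 0.626, 0.78, -0.0]
contact_force: [0.3, -0.1, -1.0]
gripper_width: 0.572
grasp_force: 42.5
row [-0.04  0.08  0.58] 0.002 | tcp [0.5491 0.0233 0.0418] yaw 102.45 tilt [-0.0009  0.    ] q [ 0.2   0.57 -0.46  1.97  0.39  0.68 -0.28] t 6.85 F [ 0.26 -0.14 -1.04] grip 42.5 0.572
```

Down near the stage with no contact. I'll go to about 1 mm above the stage, then push towards the fence.

```bash
python3 -m jog '[[0,0.05,0.3,0],[0,0.05,0.5,0],[0,0.05,0.5,0],[0.1,0.05,0.5,0],[0.1,0.05,0.5,0]]'; python3 -m jog '[[0.1,0,0,0],[0.1,0,0,0],[0.1,0,0,0],[0.1,0,0,0]]'; python3 -c "
from h import *
rel(.55,.023,.036,102.35)"; python3 -m jog '[[0.1,0,0,0],[0.1,0,0,0],[0.1,0,0,0],[0.1,0,0,0]]'
```

```text
t: 7.27
eef_pos: [0.5497, 0.0245, 0.0374]
tool_rot: [0.0, 0.626, 0.78, 0.0]
contact_force: [0.1, 0.2, -2.2]
gripper_width: 0.576
grasp_force: 42.5
t: 7.6
eef_pos: [0.5495, 0.0252, 0.0374]
tool_rot: [0.0, 0.626, 0.78, 0.0]
contact_force: [-0.5, 0.0, -1.1]
gripper_width: 0.577
grasp_force: 42.5
row [-0.22  0.    0.14] 0.001 | tcp [0.5495 0.0252 0.0374] yaw 102.43 tilt [ 0.0001 -0.0001] q [ 0.2   0.58 -0.45  1.97  0.39  0.68 -0.29] t 7.6 F [-0.51  0.03 -1.1 ] grip 42.5 0.577
t: 7.93
eef_pos: [0.5493, 0.0262, 0.0373]
tool_rot: [0.0, 0.626, 0.78, 0.0]
contact_force: [-0.4, -0.9, -0.8]
gripper_width: 0.574
grasp_force: 42.5
```

```bash
for i in 1 2 3; do python3 -m jog '[[0.05,0,0,0],[0.05,0,0,0],[0.05,0,0,0],[0.05,0,0,0]]' | grep -E "eef|contact"; done
```

```text
eef_pos: [0.5491, 0.0265, 0.0373]
contact_force: [0.3, -1.6, -1.0]
eef_pos: [0.5491, 0.0266, 0.0373]
contact_force: [1.4, -3.4, -1.1]
eef_pos: [0.5491, 0.0265, 0.0373]
contact_force: [1.8, -4.5, -1.5]
```

Fence contact shows as about 5 N. Next I lower onto the stage.

```bash
for i in 1 2 3; do python3 -m jog '[[0,0,0.06,0],[0,0,0.06,0],[0,0,0.06,0]]' | grep -E "eef|contact"; done
```

```text
eef_pos: [0.5492, 0.0265, 0.0368]
contact_force: [1.4, -5.5, -0.9]
eef_pos: [0.5493, 0.0266, 0.0363]
contact_force: [1.3, -5.3, -0.0]
eef_pos: [0.5493, 0.0266, 0.0359]
contact_force: [0.7, -6.0, 2.1]
```

```bash
for i in 1 2; do python3 -m jog '[[0,0,0.06,0],[0,0,0.06,0],[0,0,0.06,0]]' | grep -E "eef|contact"; done
python3 -m jog '[[0,0,0,0],[0,0,0,0],[0,0,0,0],[0,0,0,0],[0,0,0,0],[0,0,0,0],[0,0,0,0],[0,0,0,0]]' -1
python3 -m jog '[[0,0,-2,0],[0,0,-4,0],[0,0,-8,0],[0,0,-12,0],[0,0,-16,0],[0,0,-16,0]]' -1
python3 -c "
from h import *
shot('scene','s2')
rel(.4945,.2535,.20,18+180)"
```

```text
eef_pos: [0.5493, 0.0266, 0.0358]
contact_force: [-1.7, -5.7, 8.2]
eef_pos: [0.5493, 0.0266, 0.0358]
contact_force: [-3.6, -6.9, 13.9]
t: 10.85
eef_pos: [0.5489, 0.0277, 0.0342]
tool_rot: [-0.0, 0.626, 0.78, 0.0]
contact_force: [0.2, -0.5, 0.8]
gripper_width: 0.995
grasp_force: 0.0
t: 11.35
eef_pos: [0.5534, 0.0289, 0.2022]
tool_rot: [0.005, 0.626, 0.779, 0.004]
contact_force: [0.8, 0.6, 0.2]
gripper_width: 1.0
grasp_force: 0.0
row [23.23 -0.76 -0.16] -1.668 | tcp [0.5518 0.0283 0.1988] yaw 102.42 tilt [0.0089 0.0003] q [ 0.28  0.36 -0.56  1.86  0.23  0.97 -0.15] t 11.4 F [0.2  0.25 0.09] grip 0.0 1.002
```

```bash
python3 -m jog '[[-4,0,0,0],[-8,0,0,0],[-11,0,0,0],[-11,0,0,0],[-11,0,0,0],[-11,0,0,0]]' -1 | grep eef
python3 - <<'E'
from h import *
c=shot("wrist","w4");rel(.4945,.2535,.22,198)
print(proj(c,[[.5495,.0253,.066]]))
cv2.imwrite("pics/w4c.png",cv2.resize(c["pixels"][0:150,220:420,::-1],(800,600),interpolation=cv2.INTER_CUBIC))
E
```

```text
eef_pos: [0.5719, -0.0789, 0.1933]
row [34.06 -0.37 -2.6 ] -1.666 | tcp [ 0.5721 -0.0781  0.1936] yaw 102.54 tilt [-0.0012  0.001 ] q [ 0.43  0.4  -0.51  1.8   0.23  0.99  0.04] t 11.95 F [ 0.74  0.63 -0.86] grip 0.0 1.0
[[323.37691882  75.3503893 ]]
```

View pics/w4c.png

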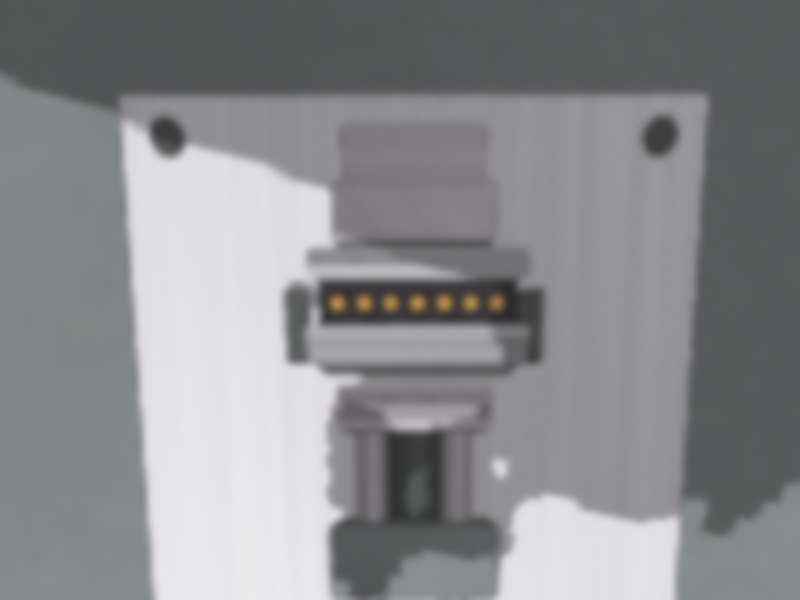

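The crop shows the module flat on the fence and centred between the stops; strip centre (418,302) matches the predicted (323.4,75.4) in the full image. Now to the gauge.

```bash
python3 -m jog '[[4,0,-3,-0.1],[8,0,-3,-0.2],[12,0,-3,-0.3],[16,0,-3,-0.4],[20,-0.4,-3,-0.55],[24,-0.4,-3,-0.7],[28,-0.4,-3,-0.8],[31,-0.4,-3,-0.9],[34,-0.4,-3,-1.05],[34,-0.4,-3,-1.15],[34,-0.4,-3,-1.25],[34,-0.4,-3,-1.35],[34,-0.4,-3,-1.5],[34,-0.4,-3,-1.6],[34,-0.4,-3,-1.666],[34,-0.4,-3,-1.666],[34,-0.4,-3,-1.666],[34,-0.4,-3,-1.666]]' -1 | grep -E "eef|t:"
python3 - <<'E'
from h import *
c=shot("wrist","w5");rel(.4945,.2535,.15,198)
print(proj(c,[[.4945,.2535,.12]]))
cv2.imwrite("pics/w5.png",c["pixels"][:,:,::-1])
E
```

```text
t: 13.45
eef_pos: [0.4949, 0.2521, 0.2243]
tool_rot: [-0.0, -0.155, 0.988, 0.0]
row [0.   0.17 7.43] -0.003 | tcp [0.495  0.2519 0.2243] yaw -162.15 tilt [ 0.0001 -0.0001] q [ 0.17  0.45 -0.98  1.8   0.42  1.11  0.93] t 13.5 F [0.07 0.41 0.4 ] grip 0.0 1.0
[[325.15313695 198.18845191]]
```

View pics/w5.png

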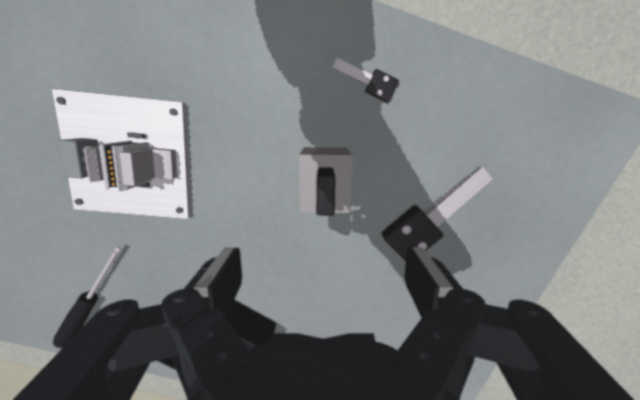

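The handle is at columns 316–335, rows 168–215, with its long axis along image rows as expected. I check its silhouette against a projected box.

```bash
python3 - <<'E'
from h import *
from scipy.optimize import minimize
c=load("w5");g=c["pixels"].max(2)
m=(g<62).astype(np.uint8);m[:,:305]=0;m[:,348:]=0;m[:155]=0;m[225:]=0
n,l,s,_=cv2.connectedComponentsWithStats(m);i=1+np.argmax(s[1:,4]);m=(l==i).astype(np.uint8);print(s[i])
B=np.array([(x,y,z) for x in(-.02,.02) for y in(-.009,.009) for z in(.074,.12)])
def cost(p):
    a=p[2];R=np.array([[np.cos(a),-np.sin(a)],[np.sin(a),np.cos(a)]])
    h=cv2.convexHull(proj(c,np.c_[B[:,:2]@R.T+p[:2],B[:,2]]).astype(np.float32))
    q=np.zeros((1600,2560),np.uint8);cv2.fillConvexPoly(q,np.round(h*4+1.5).astype(int),1)
    return np.abs(cv2.resize(q*255,(640,400),interpolation=cv2.INTER_AREA)/255.-m).sum()
r=minimize(cost,[.4945,.2535,.31],method="Nelder-Mead",options=dict(initial_simplex=[[.4945,.2535,.31],[.498,.2535,.31],[.4945,.257,.31],[.4945,.2535,.36]]))
print(r.x,np.degrees(r.x[2]),r.fun)
rel(r.x[0],r.x[1],.084,np.degrees(r.x[2])+180)
E
```

```text
[318 168  17  47 770]
[0.49403483 0.25340767 0.32054081] 18.365635458492722 230.2705882352941
row [ 0.05  0.17 14.03] -0.009 | tcp [0.495  0.2519 0.2243] yaw -162.15 tilt [ 0.0001 -0.0001] q [ 0.17  0.45 -0.98  1.8   0.42  1.11  0.93] t 13.5 F [0.07 0.41 0.4 ] grip 0.0 1.0
```

```bash
python3 -m jog '[[0,0.17,4,0],[0,0.17,8,0],[0,0.17,11,0],[0,0.17,13,0],[0,0.17,14,0],[0,0.17,14,0],[0,0.17,14,0],[0,0.17,14,0]]' -1 | grep -E "eef|contact"
python3 -m jog '[[0,0,0,0],[0,0,0,0],[0,0,0,0],[0,0,0,0],[0,0,0,0],[0,0,0,0],[0,0,0,0],[0,0,0,0],[0,0,0,0],[0,0,0,0],[0,0,0,0],[0,0,0,0],[0,0,0,0],[0,0,0,0],[0,0,0,0]]' 1 60
python3 -m jog '[[0,0,-2,0],[0,0,-4,0],[0,0,-6,0],[0,0,-9,0],[0,0,-12,0],[0,0,-12,0],[0,0,-12,0],[0,0,-12,0]]'
python3 -c "
from h import *
rel(.5527,.0109,.19,192.35)"
```

```text
eef_pos: [0.4959, 0.254, 0.0859]
contact_force: [-1.5, 0.3, 0.6]
t: 15.42
eef_pos: [0.4952, 0.2531, 0.0846]
tool_rot: [0.0, -0.155, 0.988, -0.0]
contact_force: [0.3, -1.2, 5.1]
gripper_width: 0.206
grasp_force: 59.0
t: 16.08
eef_pos: [0.4946, 0.2523, 0.2033]
tool_rot: [-0.001, -0.155, 0.988, -0.0]
contact_force: [-0.5, 0.1, -2.3]
gripper_width: 0.201
grasp_force: 59.3
row [  1.87 -24.76   1.35] 0.096 | tcp [0.4946 0.2523 0.2033] yaw -162.13 tilt [-0.001 -0.001] q [ 0.16  0.48 -0.96  1.83  0.44  1.07  0.91] t 16.08 F [-0.5   0.1  -2.25] grip 59.3 0.201
```

```bash
python3 -m jog '[[0.5,-4,0,0.05],[1,-8,0,0.096],[1.4,-12,0,0.096],[1.9,-16,0,0.096],[1.9,-20,0,0.096],[1.9,-23,0,0.096],[1.9,-24.7,1,0.096],[1.9,-24.7,2.5,0.096],[1.9,-24.7,3.8,0.096],[1.9,-24.7,3.8,0.096],[1.9,-24.7,3.8,0.096],[1.9,-24.7,3.8,0.096],[1.9,-24.7,3.8,0.096]]' | grep eef
python3 - <<'E'
from h import *
c=shot("scene","s3");w=shot("wrist","w6");rel(.5527,.0109,.155,192.35)
u,v=proj(c,[[.5495,.025,.08]])[0];u=int(u);v=int(v)
A=cv2.resize(c["pixels"][v-50:v+50,u-60:u+60,::-1],(400,333),interpolation=cv2.INTER_CUBIC)
B=cv2.resize(w["pixels"][120:320,200:440,::-1],(400,333),interpolation=cv2.INTER_CUBIC)
cv2.imwrite("pics/s3c.png",np.hstack([A,B]))
E
```

```text
eef_pos: [0.553, 0.0135, 0.1669]
row [ 0.08 -0.18  1.2 ] 0.002 | tcp [0.5531 0.0129 0.167 ] yaw -167.55 tilt [ 0.0012 -0.    ] q [ 0.55  0.5  -0.89  1.87  0.46  0.99  1.25] t 17.27 F [-0.16  1.28 -0.84] grip 59.3 0.2
```

View pics/s3c.png

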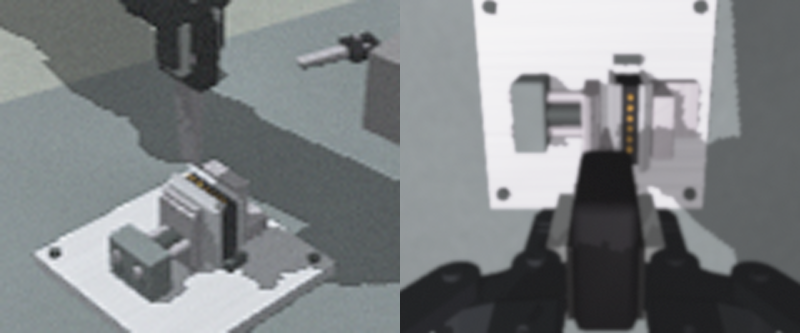

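In the left half the blade hangs above the gap. In the right half the gap (about x=605) is in line with the handle (about 608). I lower in stages, watching forces.

```bash
python3 -m jog '[[0,-0.15,0.5,0],[0,-0.15,1,0],[0,-0.15,1.5,0],[0,-0.15,2,0],[0,-0.15,2,0],[0,-0.15,2,0],[0,-0.15,2,0]]' | grep eef
python3 -c "
from h import *
rel(.5527,.0109,.13,192.35)"
```

```text
eef_pos: [0.5531, 0.0108, 0.1463]
row [0.04 0.02 1.63] 0.001 | tcp [0.5531 0.0108 0.1463] yaw -167.6 tilt [-0.0001  0.0002] q [ 0.54  0.52 -0.87  1.89  0.48  0.96  1.23] t 17.85 F [ 0.59  0.35 -0.03] grip 59.3 0.204
```

```bash
python3 -m jog '[[0,0,0.3,0],[0,0,0.6,0],[0,0,0.9,0],[0,0,0.9,0],[0,0,0.9,0]]' | grep -E "eef|contact"
python3 -m jog '[[0,0,0.3,0],[0,0,0.6,0],[0,0,0.8,0],[0,0,0.8,0],[0,0,0.8,0]]' | grep -E "eef|contact"
for i in 1 2; do python3 -m jog '[[0,0,0.15,0],[0,0,0.3,0],[0,0,0.3,0],[0,0,0.3,0]]' | grep -E "eef|contact"; done
```

```text
eef_pos: [0.5529, 0.0107, 0.1371]
contact_force: [-0.0, 0.4, -0.1]
eef_pos: [0.5528, 0.011, 0.129]
contact_force: [-0.0, 1.0, -1.9]
eef_pos: [0.5531, 0.011, 0.1262]
contact_force: [-0.4, 2.7, -0.9]
eef_pos: [0.5531, 0.0109, 0.1232]
contact_force: [0.3, 3.6, -0.4]
```

The jaw pushes the gauge towards the fence by about 3.6 N, so I shift about 1 mm towards the module.

```bash
python3 -m jog '[[0,0.1,0,0],[0,0.1,0,0],[0,0.1,0,0],[0,0.1,0,0]]' | grep -E "eef|contact"
for i in 1 2; do python3 -m jog '[[0,0,0.1,0],[0,0,0.2,0],[0,0,0.2,0],[0,0,0.2,0]]' | grep -E "eef|contact"; done
```

```text
eef_pos: [0.5529, 0.0114, 0.1232]
contact_force: [1.3, 3.1, -2.1]
eef_pos: [0.5528, 0.0116, 0.1212]
contact_force: [0.4, 2.8, -1.0]
eef_pos: [0.5528, 0.0116, 0.1192]
contact_force: [-0.2, 2.4, -1.7]
```

```bash
python3 -m jog '[[0,0.06,0,0],[0,0.06,0,0],[0,0.06,0,0],[0,0.06,0,0]]' | grep -E "eef|contact"
for i in 1 2 3; do python3 -m jog '[[0,0,0.1,0],[0,0,0.2,0],[0,0,0.2,0],[0,0,0.2,0]]' | grep -E "eef|contact"; done
python3 -c "
from h import *
rel(.5527,.0109,.13,192.35)"
```

```text
eef_pos: [0.5528, 0.0118, 0.1192]
contact_force: [0.9, 0.8, -1.4]
eef_pos: [0.5529, 0.0119, 0.1174]
contact_force: [0.1, 0.2, 1.1]
eef_pos: [0.553, 0.0118, 0.1154]
contact_force: [0.8, -1.5, 2.9]
eef_pos: [0.553, 0.0118, 0.1134]
contact_force: [1.0, -3.1, 3.9]
row [ 0.05 -0.08 -1.66] 0.0 | tcp [0.553  0.0118 0.1134] yaw -167.63 tilt [ 0.0005 -0.0005] q [ 0.51  0.56 -0.84  1.91  0.53  0.9   1.19] t 21.68 F [ 0.96 -3.05  3.93] grip 59.9 0.203
```

The wedge is engaged, with first drag at TCP z ≈ 0.118. I'll go slightly deeper, ease the side load, then check that it settles.

```bash
python3 -m jog '[[0,-0.04,0.1,0],[0,-0.04,0.2,0],[0,-0.04,0.2,0],[0,-0.04,0.2,0],[0,-0.04,0.2,0],[0,-0.04,0.2,0],[0,-0.04,0.2,0],[0,-0.04,0.2,0]]' | grep -E "eef|contact"
python3 -m jog '[[0,0,0,0],[0,0,0,0],[0,0,0,0],[0,0,0,0],[0,0,0,0],[0,0,0,0],[0,0,0,0],[0,0,0,0]]'
python3 - <<'E'
from h import *
c=shot("scene","s4");w=shot("wrist","w7");rel(.5527,.0109,.13,192.35)
u,v=proj(c,[[.5495,.025,.06]])[0];u=int(u);v=int(v)
A=cv2.resize(c["pixels"][v-50:v+50,u-60:u+60,::-1],(400,333),interpolation=cv2.INTER_CUBIC)
B=cv2.resize(w["pixels"][120:320,200:440,::-1],(400,333),interpolation=cv2.INTER_CUBIC)
cv2.imwrite("pics/s4c.png",np.hstack([A,B]))
E
```

```text
eef_pos: [0.5531, 0.0117, 0.1114]
contact_force: [1.7, -3.4, 4.9]
t: 23.02
eef_pos: [0.553, 0.0117, 0.1114]
tool_rot: [0.0, -0.108, 0.994, -0.0]
contact_force: [1.2, -2.6, 3.8]
gripper_width: 0.202
grasp_force: 60.1
row [ 0.05 -0.07 -1.86] 0.0 | tcp [0.5531 0.0117 0.1114] yaw -167.62 tilt [ 0.0005 -0.0002] q [ 0.51  0.57 -0.83  1.91  0.53  0.9   1.19] t 23.12 F [ 1.87 -3.24  5.23] grip 60.1 0.199
```

View pics/s4c.png

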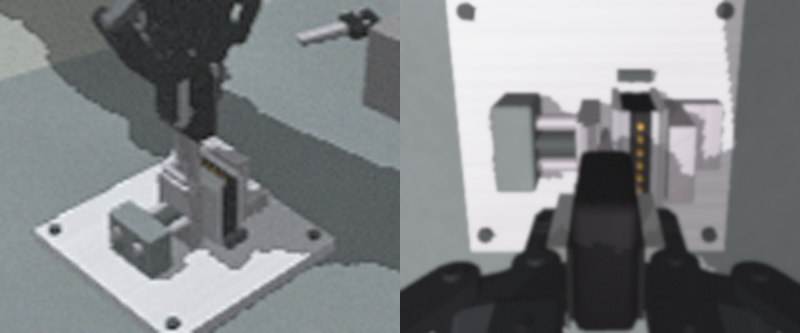

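The left half shows the blade in the gap between module and jaw; the right half shows the module still seated. Estimated jaw load is about 3.7 N, so a final small step gives more margin.

```bash
python3 -m jog '[[0,-0.03,0.1,0],[0,-0.05,0.2,0],[0,-0.05,0.2,0],[0,-0.05,0.2,0],[0,-0.05,0.2,0],[0,-0.05,0.2,0],[0,-0.05,0.2,0],[0,-0.05,0.2,0],[0,-0.05,0.2,0],[0,-0.05,0.2,0]]' | grep -E "eef|contact|grasp"
python3 -m jog '[[0,0,0,0],[0,0,0,0],[0,0,0,0],[0,0,0,0],[0,0,0,0],[0,0,0,0]]'
```

```text
eef_pos: [0.5531, 0.0115, 0.1095]
contact_force: [0.9, -2.9, 6.0]
grasp_force: 60.4
t: 24.45
eef_pos: [0.5531, 0.0115, 0.1094]
tool_rot: [0.0, -0.108, 0.994, 0.0]
contact_force: [1.4, -2.4, 6.1]
gripper_width: 0.203
grasp_force: 60.4
```

```bash
python3 -c "
from station import bot
print(bot.hand_in())"
```

```text
the job is handed in; nothing more can be done
None
```

The job is handed in, with no verdict shown: the module stands flat on the fence, let go. The gauge is held in the gap with its tip about 33 mm above the bench, bearing on the jaw with an estimated 4–5 N.

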